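Two green tablets from the slide dispenser

TASK

Tonight's machine cleaning takes two green tablets. Work the slide of the dispenser that holds the green ones twice, each time pulling its knob right out so that one tablet drops into the dish below and then pushing it fully home so that the next one loads; finish with the slide home and just the two tablets in the dish, which stays under the outlet. Leave the blue tablets' dispenser shut.

Things in the scene. Friction and masses are not known exactly. Their poses are not given: they have to be found in the camera images.
- green_dispenser: Slide dispenser for cleaning tablets, fixed to the table, told from the blue one only by the green tablets in its upright wire magazine (57 mm across, top 174 mm high). Origin on the table under the magazine's axis, z up; the slide pulls out along its -x. Rails and deck reach 82 mm in front (-x) of and 81 mm behind the origin, 70 mm wide, top 91 mm high.
- green_slide (a joint): Slide of the green dispenser: 0 fully home, 0.052 fully out (m). Home, its pocket takes the lowest tablet of the stack; fully out, the pocket is over the outlet hole and that tablet drops. A sprung ball catch holds it at either end: about 5 N to break away, it snaps in over the last 4 mm; between the ends it stays where it is left.
- green_knob (a point): Centre of the black round pull knob of the green slide, 76.5 mm above the table; 30 mm diameter, 28 mm long, axis along the dispenser's x, on a 10 mm steel rod. It moves with the slide: 110 mm in front (-x) of the dispenser's origin when home, 162 mm when out. Axes as the dispenser's.
- blue_dispenser: Slide dispenser for cleaning tablets, fixed to the table, told from the green one only by the blue tablets in its upright wire magazine (57 mm across, top 174 mm high). Origin on the table under the magazine's axis, z up; the slide pulls out along its -x. Rails and deck reach 82 mm in front (-x) of and 81 mm behind the origin, 70 mm wide, top 91 mm high.
- blue_slide (a joint): Slide of the blue dispenser: 0 fully home, 0.052 fully out (m). Home, its pocket takes the lowest tablet of the stack; fully out, the pocket is over the outlet hole and that tablet drops. A sprung ball catch holds it at either end: about 5 N to break away, it snaps in over the last 4 mm; between the ends it stays where it is left.
- blue_knob (a point): Centre of the black round pull knob of the blue slide, 76.5 mm above the table; 30 mm diameter, 28 mm long, axis along the dispenser's x, on a 10 mm steel rod. It moves with the slide: 110 mm in front (-x) of the dispenser's origin when home, 162 mm when out. Axes as the dispenser's.
- green_outlet (a point): Middle of the outlet hole (52 mm) in the green dispenser's deck, 48 mm in front of its origin and 66 mm above the table.
- green_dish: Small white oblong dish, 112 x 128 x 38 mm, loose, standing on the foot plate of the green dispenser under its outlet. Origin at the centre of its underside, z up.
- green_1: Green cleaning tablet, a hard round disc of 40 mm diameter, 14 mm high, bevelled edges, a score line across its top; lowest, in the slide's pocket at the start. Origin at the centre of its underside, z up.
- green_2: Green cleaning tablet, a hard round disc of 40 mm diameter, 14 mm high, bevelled edges, a score line across its top; second from below, in the magazine at the start. Origin at the centre of its underside, z up.
- green_3: Green cleaning tablet, a hard round disc of 40 mm diameter, 14 mm high, bevelled edges, a score line across its top; third from below, in the magazine at the start. Origin at the centre of its underside, z up.

How it is judged:
At the end, for the whole second after the job is handed in: Two green tablets lie still in the green dispenser's dish; the green slide is home within 3 mm with the third tablet flat in its pocket (within 8 mm of the magazine axis); the dish stands upright, centre within 40 mm of the outlet; the blue slide is home within 3 mm (x of green_1 in the frame of green_dish between -0.045 and 0.045 m and y of green_1 in the frame of green_dish between -0.053 and 0.053 m and z of green_1 in the frame of green_dish between -0.005 and 0.05 m and linear speed of each of green_1, green_2 below 0.03 m/s and x of green_2 in the frame of green_dish between -0.045 and 0.045 m and y of green_2 in the frame of green_dish between -0.053 and 0.053 m and z of green_2 in the frame of green_dish between -0.005 and 0.05 m and value of joint each of green_slide, blue_slide below 0.003 m and horizontal distance between green_3 and green_dispenser below 0.008 m and z of green_3 in the frame of green_dispenser between 0.065 and 0.075 m and angle between green_3's own z axis and vertical below 0.2 rad and horizontal distance between green_dish and green_outlet below 0.04 m and angle between green_dish's own z axis and vertical below 0.1 rad); the robot touches nothing.
It fails at once if the blue dispenser's slide is pulled out by more than 10 mm (value of joint blue_slide above 0.01 m).
It also fails if it takes over 48 s, if anything falls off the work surface, if the arm or the gripper's body presses on something with over 40 N, if the wrist force passes 120 N, or if a joint passes its speed limit or range.

ROBOT

A 6-joint arm with a two-finger parallel gripper is mounted at the origin on the work surface; the furniture and walls round the work are solid. World frame = base frame: x ahead of the robot, y to its left, z up, the work surface at z = 0. Lengths are in m, angles in rad, forces in N, time in s.
With the tool pointing down it reaches from about 0.35 to 0.85 m from the base axis. Payload 8.1 kg.
Tool frame: the origin (TCP) lies on the centre line of the jaws, within the pads' length; the fingertips stand 17 mm ahead of it and the grasp point (between the pads) lies 2 mm behind it; z points along the fingers, y is the line along which they close (so a half turn about z gives the same grasp; the last joint's range is limited). The gripper opens to 93 mm and grips with 3 to 60 N. Pads are 15 mm wide; open, the fingers measure 128 mm over their backs; the gripper's body (75 mm by 188 mm) begins 65 mm behind the grasp point.
Start: joints at [-1.293, 0.13, 1.488, -0, 1.523, -0.085], TCP at [0.213, -0.561, 0.236] pointing down, gripper open.
Joint ranges: [-2.96, 2.96], [-0.89, 2.26], [0.02, 2.5], [-1.34, 4.48], [0, 2.73], [-2.66, 2.66]. Speed limits (rad/s): [2.39, 2.39, 2.79, 3.14, 3.14, 3.14].

INTERFACE

Orientations are given as a rotation vector (axis times angle).
In Python, from plant import telemetry, viewer, order gives the robot as it stands.
- The arm moves only by the tool send_rows, never from a script. Its argument "plan" is a list that holds one entry, the list of rows, each a list of 5 numbers: the closure, from -1 (fully open) to 1 (shut), then the shift along the world's x, y, z normalised to -1 to 1, where 1 is 0.2 m, then the turn about the world's z normalised to -1 to 1, where 1 is 60 degrees. A call has 1 to 20 rows; each row is the pose to reach, as a shift and turn from the pose commanded when the call began; what a row does not reach only later rows make up. A row lasts 1/12 s, in which the tool goes at most 41.7 mm and 7.16 degrees, less where a joint would pass 70% of its speed; a pose out of reach is approached as far as the arm can. A call with a number of a shift or a turn outside -1 to 1 is refused whole. A call with a gripper value outside its range is refused whole. The fingers move at their own pace and stop on an object; "force" is the grip in N (left out, the last holds). Time passes only in rows, so rows that repeat a pose let the fingers close. It gives the time, the measured TCP pose, the force, the opening and the grip force at its end, in the units of the state.
- telemetry.read_state(): the state, without advancing time (a new reading comes with each control period).
- viewer.read_camera(name): name is "side" or "top"; returns (picture, depth): 420x560x3 uint8, blue, green, red; 420x560 float32, m along the optical axis (not along the pixel's ray), 0 where there is no reading.
- viewer.calibration(name): a dict with "camera_matrix" (3x3 intrinsics, pixels), "extrinsics" (4x4, takes a point from camera to world coordinates). Camera axes: x right, y up, looking along -z (the intrinsics and any distortion apply to the point x, -y, -z); pixel columns grow to the right and rows downward; lengths in m; the calibration is good to about 2 mm. A picture is of the moment at which its call begins. calibration takes no time and is no camera call.
- order.close_job(): hands the job in; it is judged then, once.
The state is a dict: "t": time; "q": joint angles; "dq": joint speeds; "joint_torque": joint torques, N m; "tool_pos": TCP position; "orientation": TCP orientation; "force": force on the tool from outside, world axes, zero at the start; "wrist_torque": the same for the moment, N m; "opening": finger opening in m; "gripper_force": force on a finger pad.
Only numpy, scipy, OpenCV 4.12 (cv2) and the standard library are available. Lean on these libraries where they do the work, as an engineer would, in place of code of your own. Each camera call takes 0.05 s, during which the arm holds its last target. There are 200 camera calls.

## Working session

There is one attempt and no reset: what is moved stays moved. The work goes in short steps, Python scripts to look and compute and a tool call to move; the robot and the scene stay as the last step left them, time stands still between calls to the robot, and variables do not carry over. Pictures are saved under pics/ and viewed, at most 10 in all, crops included, and the job is handed in when it is done.

Besides the shell and the picture viewer there is one more tool, called after "Emit:" in YAML: its name, and indented under it one key for each argument. send_rows: Moves the arm, as the interface text tells. Scaled input: -1 to 1 covers 0.2 m each way for a shift and 60 degrees each way for a turn. Its arguments: {"type":"object","properties":{"plan":{"type":"array"},"force":{"type":"number"}},"required":["plan"]}

```bash
mkdir -p pics; ls; python3 - <<'E'
from plant import telemetry, viewer
import cv2,numpy as np
print(telemetry.read_state())
for n in("side","top"):
    p,d=viewer.read_camera(n); cv2.imwrite(f"pics/{n}0.png",p); np.savez(f"/tmp/{n}0.npz",p=p,d=d)
    c=viewer.calibration(n); print(n,c)
E
```

```text
pics
{'t': 0.0, 'q': array([-1.29335720e+00,  1.31127085e-01,  1.48925890e+00, -1.34224159e-06,
        1.52299106e+00, -8.53957372e-02]), 'dq': array([ 8.21371555e-05, -1.24123840e-04, -5.06974526e-04, -2.34768027e-04,
        1.12254528e-03,  4.24152276e-04]), 'joint_torque': array([-3.72037484e-04, -5.59848726e+01, -4.91762638e+01,  7.67915184e-02,
        3.59352725e-02, -1.54548229e-04]), 'tool_pos': array([ 0.21283377, -0.56042012,  0.23461896]), 'orientation': array([-3.08828887e+00, -5.66498139e-01,  2.70670149e-04]), 'force': array([-0.18123202,  0.26798741, -0.23226959]), 'wrist_torque': array([-0.03215025, -0.03611638, -0.00359202]), 'gripper_force': 0.0, 'opening': 0.09305833970196645}
side {'camera_matrix': array([[515.99820734,   0.        , 277.92906844],
       [  0.        , 515.99820734, 217.98997192],
       [  0.        ,   0.        ,   1.        ]]), 'extrinsics': array([[-0.93396728,  0.14642291, -0.32598383,  0.14469167],
       [-0.35689465, -0.42864842,  0.82999201,  0.92847774],
       [-0.01820261,  0.89152726,  0.45260115,  0.5438981 ],
       [ 0.        ,  0.        ,  0.        ,  1.        ]])}
top {'camera_matrix': array([[428.26754822,   0.        , 277.69068646],
       [  0.        , 428.26754822, 210.58851335],
       [  0.        ,   0.        ,   1.        ]]), 'extrinsics': array([[-0.0122248 ,  0.98577286, -0.16763779,  0.34020222],
       [-0.99991867, -0.01144226,  0.0056332 ,  0.12664993],
       [ 0.0036349 ,  0.16769302,  0.98583256,  0.98391486],
       [ 0.        ,  0.        ,  0.        ,  1.        ]])}
```

View pics/side0.png

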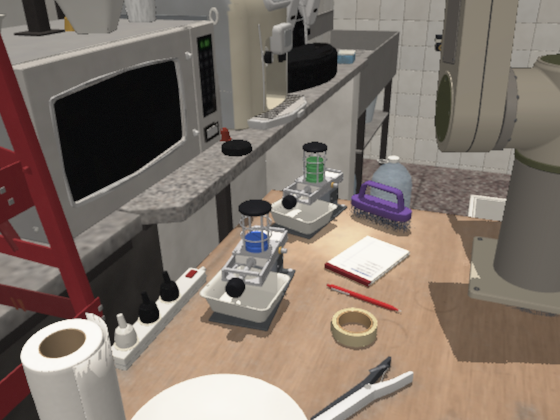

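View pics/top0.png

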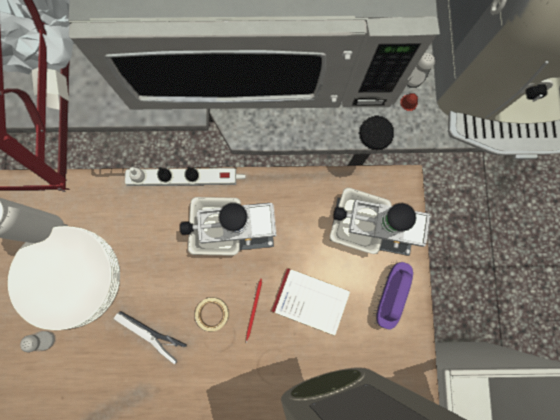

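```bash
cat > h.py <<'E'
import numpy as np, cv2
from plant import viewer
def ray(n,u,v):
    c=viewer.calibration(n);K=c["camera_matrix"];E=c["extrinsics"]
    d=E[:3,:3]@np.array([(u-K[0,2])/K[0,0],-(v-K[1,2])/K[1,1],-1.]);return E[:3,3],d
def plane(n,u,v,z):
    o,d=ray(n,u,v);return o+d*(z-o[2])/d[2]
def tri(a,b):
    (o1,d1),(o2,d2)=ray("side",*a),ray("top",*b)
    s=np.linalg.lstsq(np.c_[d1,-d2],o2-o1,rcond=None)[0]
    p,q=o1+d1*s[0],o2+d2*s[1];return (p+q)/2,np.linalg.norm(p-q)
def dpt(n,u,v,D):
    o,d=ray(n,u,v);return o+d*D[int(v),int(u)]
def blob(p,box,m):
    u0,v0,u1,v1=box;k=np.zeros(m.shape,np.uint8);k[v0:v1,u0:u1]=m[v0:v1,u0:u1]
    n,l,s,c=cv2.connectedComponentsWithStats(k);i=1+np.argmax(s[1:,4]);return c[i],s[i]
E
cat > m.py <<'E'
from h import *
S=np.load("/tmp/side0.npz");T=np.load("/tmp/top0.npz")
dk=lambda p:(p.max(2)<60).astype(np.uint8)
for nm,bs,bt in(("green",(278,190,300,214),(330,203,350,224)),("blue",(222,274,248,302),(176,218,196,238))):
    a,sa=blob(S["p"],bs,dk(S["p"]));b,sb=blob(T["p"],bt,dk(T["p"]))
    print(nm,"knob",a,sa,b,sb,tri(a,b),plane("top",*b,.0765))
# lids
for nm,bs,bt in(("green",(298,138,332,156),(382,200,418,234)),("blue",(234,198,276,216),(215,200,250,232))):
    a,sa=blob(S["p"],bs,dk(S["p"]));b,sb=blob(T["p"],bt,dk(T["p"]))
    print(nm,"lid",a,sa,b,sb,tri(a,b),plane("top",*b,.174))
for u,v in[(340,140),(360,150),(380,145),(330,155),(250,150),(400,170),(395,217),(388,238),(377,125),(357,158),(340,30),(365,185)]: print(u,v,dpt("top",u,v,T["d"]).round(3))
g=(T["p"][...,1].astype(int)-T["p"][...,2]>40)
import cv2
cv2.imwrite("pics/crop0.png",np.hstack([cv2.resize(T["p"][160:270,310:450],None,fx=2.8,fy=2.8,interpolation=2),cv2.resize(S["p"][130:240,255:395],None,fx=2.8,fy=2.8,interpolation=2)]))
E
python3 m.py
```

```text
green knob [288.89864865 201.77027027] [282 195  15  14 148] [339.12977099 213.3129771 ] [334 206  12  14 131] (array([ 0.48742084, -0.01062141,  0.07497424]), np.float64(0.0002817990901317524)) [ 0.48703758 -0.01042975  0.0765    ]
blue knob [235.         287.08510638] [226 278  19  19 282] [185.64925373 227.97761194] [180 222  13  13 134] (array([0.4596293 , 0.3185526 , 0.07556457]), np.float64(0.0007181363549443959)) [0.45916586 0.31822176 0.0765    ]
green lid [314.55837563 146.97969543] [303 142  24  11 197] [400.80434783 216.8812709 ] [387 204  28  27 598] (array([ 0.46432753, -0.11615072,  0.16549242]), np.float64(0.00015645080061604504)) [ 0.46296211 -0.11364621  0.174     ]
blue lid [254.57210402 207.61938534] [239 200  32  16 423] [232.58823529 216.62975779] [220 204  27  27 578] (array([0.46892515, 0.20947744, 0.16460984]), np.float64(0.0005172948444320411)) [0.46720523 0.20844043 0.174     ]
340 140 [ 0.626 -0.007  0.15 ]
360 150 [ 0.607 -0.048  0.143]
380 145 [ 0.609 -0.083  0.167]
330 155 [ 0.868 -0.105 -0.744]
250 150 [0.608 0.176 0.148]
400 170 [ 0.602 -0.17  -0.001]
395 217 [ 0.463 -0.103  0.172]
388 238 [ 0.431 -0.11   0.088]
377 125 [ 0.651 -0.079  0.168]
357 158 [ 0.691 -0.109 -0.199]
340 30 [0.697 0.031 0.423]
365 185 [ 0.566 -0.085  0.003]
```

View pics/crop0.png

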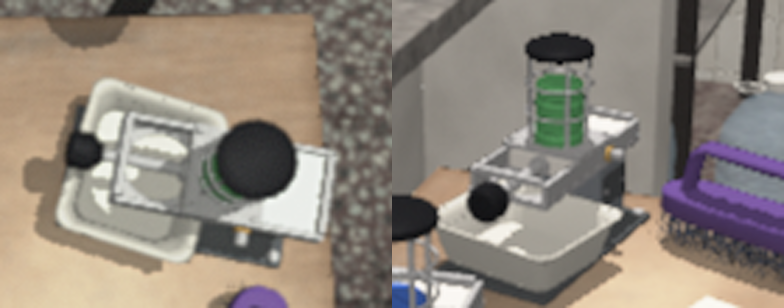

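```bash
cat > n.py <<'E'
from h import *
T=np.load("/tmp/top0.npz");D=T["d"];S=np.load("/tmp/side0.npz")
c=viewer.calibration("top")
def cloud(n,D):
    c=viewer.calibration(n);K=c["camera_matrix"];E=c["extrinsics"];v,u=np.mgrid[:420,:560]
    r=np.stack([(u-K[0,2])/K[0,0],-(v-K[1,2])/K[1,1],-np.ones(u.shape)],-1)*D[...,None]
    return r@E[:3,:3].T+E[:3,3]
P=cloud("top",D);Q=cloud("side",S["d"])
for u in (300,320,340,350):
    col=P[130:158,u]; print(u,[(round(float(x),3),round(float(z),3)) for x,_,z in col[::2]])
m=(abs(P[...,2]-.090)<.005)&(D>0);m[:,:345]=0;m[:190]=0;m[260:]=0;m[:,440:]=0
x=P[m][:,:2]; print(len(x));(cx,cy),(w,h),a=cv2.minAreaRect((x*1000).astype(np.float32));print(cx,cy,w,h,a)
# side view: near counter edge, points with x .57-.66, |y|<.12
q=(Q[...,0]>.55)&(Q[...,0]<.7)&(abs(Q[...,1])<.13)&(Q[...,2]>.05)&(Q[...,2]<.3)
q=Q[q];print(len(q))
for z in np.arange(.06,.2,.01):
    k=q[abs(q[:,2]-z)<.005]
    if len(k):print(round(z,3),len(k),np.percentile(k[:,0],[0,5,50]).round(3))
for n,PP in(("top",P),("side",Q)):
    k=PP[(np.hypot(PP[...,0]-.487,PP[...,1]+.0105)<.03)&(PP[...,2]>.055)&(PP[...,2]<.1)];print(n,len(k),k.min(0),k.max(0))
E
python3 n.py
```

```text
300 [(0.647, 0.153), (0.645, 0.149), (0.64, 0.151), (0.636, 0.149), (0.632, 0.149), (0.627, 0.149), (0.623, 0.15), (0.619, 0.148), (0.614, 0.151), (0.609, 0.152), (0.607, 0.147), (0.606, 0.137), (0.606, 0.124), (0.866, -0.75)]
320 [(0.648, 0.151), (0.644, 0.15), (0.64, 0.148), (0.635, 0.151), (0.63, 0.152), (0.626, 0.15), (0.622, 0.15), (0.619, 0.148), (0.614, 0.15), (0.609, 0.152), (0.606, 0.148), (0.606, 0.134), (0.873, -0.745), (0.866, -0.753)]
340 [(0.647, 0.15), (0.645, 0.146), (0.639, 0.15), (0.635, 0.148), (0.631, 0.149), (0.626, 0.15), (0.622, 0.15), (0.618, 0.148), (0.613, 0.151), (0.609, 0.151), (0.606, 0.146), (0.606, 0.132), (0.872, -0.745), (0.865, -0.75)]
350 [(0.648, 0.149), (0.643, 0.15), (0.639, 0.148), (0.635, 0.148), (0.63, 0.151), (0.625, 0.152), (0.621, 0.153), (0.618, 0.15), (0.613, 0.151), (0.609, 0.149), (0.607, 0.143), (0.606, 0.132), (0.874, -0.753), (0.864, -0.75)]
700
466.955322265625 -107.87332153320312 177.0219268798828 70.81009674072266 78.14683532714844
6590
0.12 102 [0.605 0.606 0.607]
0.13 240 [0.605 0.605 0.607]
0.14 233 [0.604 0.605 0.607]
0.15 1691 [0.604 0.607 0.649]
0.16 145 [0.603 0.605 0.626]
0.17 504 [0.604 0.613 0.665]
0.18 238 [0.686 0.688 0.691]
0.19 253 [0.684 0.687 0.69 ]
0.2 261 [0.685 0.686 0.69 ]
top 225 [ 0.46724327 -0.04042221  0.06602733] [0.5026261  0.00383048 0.09300769]
side 228 [ 0.46709019 -0.0391078   0.0647065 ] [0.50318258 0.0087961  0.09282824]
```

```bash
cat >> n.py <<'E'
print('---')
for u,v in[(390,185),(395,162),(375,195),(405,170),(490,208),(420,190)]:print(u,v,Q[v,u].round(3))
for PP in(P,Q):
    k=PP[(PP[...,0]>.15)&(PP[...,0]<.56)&(PP[...,1]>-.75)&(PP[...,1]<.05)&(PP[...,2]>.1)]
    for y in np.arange(-.75,.05,.05):
        kk=k[abs(k[:,1]-y)<.025]
        if len(kk):print(round(y,2),len(kk),kk.min(0).round(2),kk.max(0).round(2))
E
python3 n.py|sed -n '/---/,$p'
```

```text
---
390 185 [ 0.478 -1.421 -0.46 ]
395 162 [ 0.474 -1.495 -0.367]
375 195 [0.145 0.928 0.544]
405 170 [ 0.424 -1.516 -0.411]
490 208 [ 0.055 -0.674 -0.177]
420 190 [ 0.387 -2.08  -0.75 ]
-0.15 191 [ 0.44 -0.14  0.1 ] [ 0.49 -0.13  0.17]
-0.1 631 [ 0.44 -0.12  0.1 ] [ 0.49 -0.09  0.18]
-0.05 389 [ 0.22 -0.04  0.45] [ 0.22 -0.03  0.58]
0.0 2632 [ 0.2  -0.02  0.26] [0.22 0.02 0.57]
-0.65 15 [ 0.26 -0.63  0.31] [ 0.28 -0.63  0.34]
-0.6 98 [ 0.26 -0.62  0.3 ] [ 0.28 -0.59  0.35]
-0.15 84 [ 0.44 -0.15  0.1 ] [ 0.49 -0.13  0.17]
-0.1 643 [ 0.44 -0.12  0.1 ] [ 0.49 -0.08  0.18]
-0.05 2 [ 0.22 -0.03  0.46] [ 0.22 -0.03  0.46]
0.0 582 [ 0.2  -0.02  0.26] [0.22 0.02 0.48]
```

Emit:
send_rows:
  plan:
    - [[-1,0.95,1,0,0.945],[-1,0.95,1,0,0.945],[-1,0.95,1,0,0.945],[-1,0.95,1,0,0.945],[-1,0.95,1,0,0.945],[-1,0.95,1,0,0.945],[-1,0.95,1,0,0.945],[-1,0.95,1,0,0.945],[-1,0.95,1,0,0.945]]
  force: 40

```text
t: 0.85
tool_pos: [0.4039, -0.3593, 0.2352]
orientation: [-2.441, -1.976, 0.0]
force: [-0.2, -0.8, -0.6]
opening: 0.0929
gripper_force: 0.0
```

Emit:
send_rows:
  plan:
    - [[-1,0.35,1,0,0],[-1,0.35,1,0,0],[-1,0.35,1,0,0],[-1,0.35,1,0,0],[-1,0.35,1,0,0],[-1,0.35,1,0,0],[-1,0.35,1,0,0]]

```text
t: 1.43
tool_pos: [0.4732, -0.1595, 0.2355]
orientation: [-2.45, -1.966, 0.0]
force: [-0.2, -0.8, -0.0]
opening: 0.0929
gripper_force: 0.0
```

Emit:
send_rows:
  plan:
    - [[-1,0.07,0.76,0,0],[-1,0.07,0.76,0,0],[-1,0.07,0.76,0,0],[-1,0.07,0.76,0,0],[-1,0.07,0.76,0,0],[-1,0.07,0.76,0,0],[-1,0.07,0.76,0,0]]

```text
t: 2.02
tool_pos: [0.4869, -0.0108, 0.2354]
orientation: [2.453, 1.963, -0.001]
force: [0.1, -0.4, 0.3]
opening: 0.0929
gripper_force: 0.0
```

```bash
python3 -c "
from plant import telemetry
import numpy as np
from scipy.spatial.transform import Rotation as R
s=telemetry.read_state();print(s['t'],s['tool_pos'],s['q'],s['force']);y=R.from_rotvec(s['orientation']).as_matrix();print(y);print(np.degrees(np.arctan2(y[1,1],y[0,1])))"
```

```text
2.0167 [ 0.48690651 -0.01083812  0.23544647] [-1.26871140e-01 -1.79074029e-01  1.79298399e+00 -9.50264983e-04
  1.52802342e+00  9.42857947e-02] [ 0.09414184 -0.36504806  0.30379146]
[[ 2.19318501e-01  9.75653209e-01 -4.58095157e-04]
 [ 9.75652828e-01 -2.19318837e-01 -8.98655254e-04]
 [-9.77244780e-04 -2.49850111e-04 -9.99999491e-01]]
-12.669028593298563
```

Emit:
send_rows:
  plan:
    - [[-1,0,0.015,-0.2,0],[-1,0,0.015,-0.4,0],[-1,0,0.015,-0.55,0],[-1,0,0.015,-0.65,0],[-1,0,0.015,-0.72,0],[-1,0,0.015,-0.77,0],[-1,0,0.015,-0.77,0],[-1,0,0.015,-0.77,0]]

```text
t: 2.68
tool_pos: [0.4869, -0.0072, 0.0817]
orientation: [-2.452, -1.963, 0.001]
force: [-0.6, 0.1, -0.6]
opening: 0.0928
gripper_force: 0.0
```

```bash
python3 - <<'E'
from plant import viewer
import cv2,numpy as np
p,d=viewer.read_camera("side");q,d=viewer.read_camera("top")
cv2.imwrite("pics/g1.png",np.hstack([cv2.resize(q[120:270,270:470],None,fx=2,fy=2),cv2.resize(p[90:240,215:395],None,fx=2,fy=2)]))
E
```

```text
(no output)
```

View pics/g1.png

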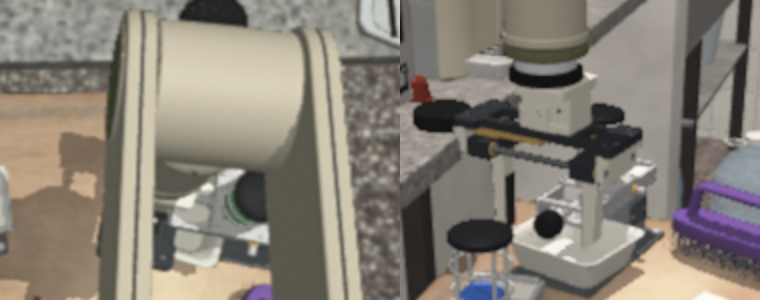

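The side view shows the knob (crop pixel 548,223) between the open fingers (at 502 and 590), clear of the dish and the counter edge. Closing now.

Emit:
send_rows:
  plan:
    - [[0.5,0,0,0,0],[1,0,0,0,0],[1,0,0,0,0],[1,0,0,0,0],[1,0,0,0,0],[1,0,0,0,0],[1,0,0,0,0],[1,0,0,0,0]]

```text
t: 3.45
tool_pos: [0.4869, -0.0059, 0.0816]
orientation: [-2.45, -1.966, 0.0]
force: [1.2, 0.3, 0.7]
opening: 0.044
gripper_force: 0.0
```

Emit:
send_rows:
  plan:
    - [[1,0,0,0,0],[1,0,0,0,0],[1,0,0,0,0],[1,0,0,0,0],[1,0,0,0,0],[1,0,0,0,0]]

```text
t: 3.95
tool_pos: [0.4873, -0.006, 0.0817]
orientation: [2.45, 1.966, 0.001]
force: [4.4, -0.2, -3.1]
opening: 0.0286
gripper_force: 40.0
```

Emit:
send_rows:
  plan:
    - [[1,0.008,0.035,0,0],[1,0.016,0.07,0,0],[1,0.024,0.11,0,0],[1,0.032,0.145,0,0],[1,0.04,0.18,0,0],[1,0.048,0.215,0,0],[1,0.057,0.25,0,0],[1,0.06,0.265,0,0],[1,0.06,0.265,0,0],[1,0.06,0.265,0,0],[1,0.06,0.265,0,0]]

```text
t: 4.87
tool_pos: [0.4982, 0.0452, 0.0814]
orientation: [2.449, 1.965, -0.006]
force: [-3.2, -13.1, 2.8]
opening: 0.0281
gripper_force: 40.0
```

```bash
cat > look.py <<'E'
import sys
from h import *
p,d=viewer.read_camera("side")
cv2.imwrite(f"pics/{sys.argv[1]}.png",cv2.resize(p[120:250,235:385],None,fx=3,fy=3,interpolation=2))
g=((p[...,1].astype(int)-p[...,2]>30)&(p[...,1]>p[...,0].astype(int)+15)).astype(np.uint8)
n,l,s,c=cv2.connectedComponentsWithStats(g)
print([(s[i].tolist(),c[i].round(1).tolist()) for i in range(1,n) if s[i,4]>8 and 235<c[i][0]<385])
E
python3 look.py a1
```

```text
[([307, 157, 10, 5, 38], [311.5, 158.8]), ([319, 158, 4, 4, 14], [320.3, 159.5]), ([292, 215, 13, 6, 48], [298.8, 217.1])]
```

View pics/a1.png

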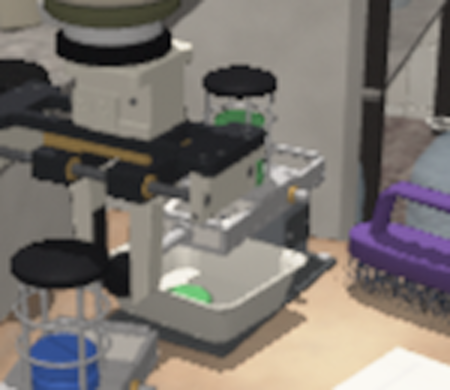

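Fully out at the stop, and one green tablet lies in the dish (crop pixel 190,293). Pushing home.

Emit:
send_rows:
  plan:
    - [[1,-0.008,-0.035,0,0],[1,-0.016,-0.07,0,0],[1,-0.024,-0.11,0,0],[1,-0.032,-0.145,0,0],[1,-0.04,-0.18,0,0],[1,-0.048,-0.215,0,0],[1,-0.057,-0.25,0,0],[1,-0.062,-0.275,0,0],[1,-0.062,-0.275,0,0],[1,-0.062,-0.275,0,0],[1,-0.062,-0.275,0,0]]

```text
t: 5.83
tool_pos: [0.4873, -0.0064, 0.0818]
orientation: [-2.449, -1.965, -0.006]
force: [7.4, 14.2, -3.8]
opening: 0.0284
gripper_force: 40.0
```

```bash
python3 look.py a2
```

```text
[([306, 177, 6, 5, 25], [308.5, 179.1]), ([292, 215, 14, 6, 48], [298.9, 217.1])]
```

Emit:
send_rows:
  plan:
    - [[1,0,0,0,0],[1,0,0,0,0],[1,0,0,0,0],[1,0,0,0,0],[1,0.01,0.045,0,0],[1,0.018,0.08,0,0],[1,0.026,0.12,0,0],[1,0.034,0.155,0,0],[1,0.042,0.19,0,0],[1,0.05,0.225,0,0],[1,0.059,0.26,0,0],[1,0.062,0.275,0,0],[1,0.062,0.275,0,0],[1,0.062,0.275,0,0],[1,0.062,0.275,0,0],[1,0.062,0.275,0,0]]

```text
t: 7.22
tool_pos: [0.4982, 0.0453, 0.0814]
orientation: [2.449, 1.965, -0.006]
force: [-3.9, -13.7, 2.9]
opening: 0.0286
gripper_force: 40.0
```

```bash
python3 look.py a3
```

```text
[([321, 174, 2, 7, 9], [321.2, 176.8]), ([292, 208, 22, 13, 185], [304.2, 213.9])]
```

View pics/a3.png

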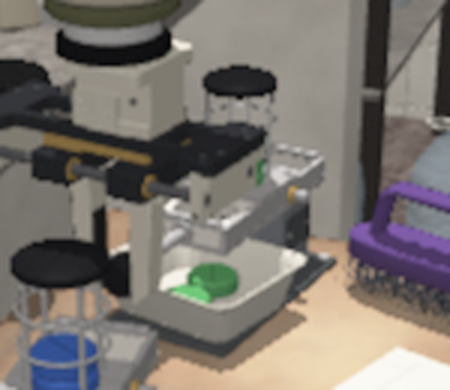

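Two tablets are now in the dish (crop 190,293 and 213,278). Pushing home, then releasing.

Emit:
send_rows:
  plan:
    - [[1,-0.008,-0.035,0,0],[1,-0.016,-0.07,0,0],[1,-0.024,-0.11,0,0],[1,-0.032,-0.145,0,0],[1,-0.04,-0.18,0,0],[1,-0.048,-0.215,0,0],[1,-0.057,-0.25,0,0],[1,-0.062,-0.275,0,0],[1,-0.062,-0.275,0,0],[1,-0.062,-0.275,0,0],[1,-0.062,-0.275,0,0]]

```text
t: 8.18
tool_pos: [0.4873, -0.0064, 0.0818]
orientation: [-2.449, -1.965, -0.006]
force: [6.7, 13.3, -4.2]
opening: 0.0281
gripper_force: 40.0
```

Emit:
send_rows:
  plan:
    - [[1,0.002,0.01,0,0],[1,0.002,0.01,0,0],[-1,0.002,0.01,0,0],[-1,0.002,0.01,0,0],[-1,0.002,0.01,0,0],[-1,0.002,0.01,0,0],[-1,0.002,0.01,0,0],[-1,0.002,0.01,0,0],[-1,0.002,0.01,0,0],[-1,0.002,0.01,0,0],[-1,0.002,0.01,0,0],[-1,0.002,0.01,0,0],[-1,0.002,0.01,0,0],[-1,0.002,0.01,0,0]]

```text
t: 9.35
tool_pos: [0.487, -0.0059, 0.0816]
orientation: [-2.45, -1.966, 0.0]
force: [-1.1, 0.4, -0.6]
opening: 0.0929
gripper_force: 0.0
```

Lift and back away (towards the base side) for a clear check.

Emit:
send_rows:
  plan:
    - [[-1,0,0,0.2,0],[-1,0,0,0.4,0],[-1,0,0,0.6,0],[-1,0,0,0.77,0],[-1,0,-0.2,0.77,0],[-1,0,-0.4,0.77,0],[-1,0,-0.6,0.77,0],[-1,0,-0.8,0.77,0],[-1,0,-1,0.77,0],[-1,0,-1,0.77,0]]

```text
t: 10.18
tool_pos: [0.486, -0.2122, 0.2355]
orientation: [2.454, 1.959, -0.003]
force: [0.2, 0.3, -0.5]
opening: 0.0931
gripper_force: 0.0
```

Emit:
send_rows:
  plan:
    - [[-1,-0.5,-1,0,0],[-1,-0.5,-1,0,0],[-1,-0.5,-1,0,0],[-1,-0.5,-1,0,0],[-1,-0.5,-1,0,0],[-1,-0.5,-1,0,0],[-1,-0.5,-1,0,0],[-1,-0.5,-1,0,0],[-1,-0.5,-1,0,0]]

```text
t: 10.93
tool_pos: [0.3874, -0.4051, 0.2355]
orientation: [-2.45, -1.966, -0.001]
force: [0.1, 0.4, 0.1]
opening: 0.0926
gripper_force: 0.0
```

```bash
python3 look.py a4; python3 - <<'E'
from h import *
S,_=viewer.read_camera("side");p,_=viewer.read_camera("top")
cv2.imwrite("pics/fin.png",np.hstack([cv2.resize(p[170:270,310:450],None,fx=2.8,fy=2.8,interpolation=2),cv2.resize(S[135:235,255:395],None,fx=2.8,fy=2.8,interpolation=2)]))
dk=lambda p:(p.max(2)<60).astype(np.uint8)
print(blob(S,(278,190,300,214),dk(S)),blob(p,(330,203,350,224),dk(p)))
E
```

```text
[([307, 168, 9, 5, 34], [311.7, 170.0]), ([319, 168, 3, 4, 9], [319.8, 169.9]), ([306, 174, 10, 9, 80], [310.7, 177.5]), ([319, 174, 3, 8, 23], [320.0, 177.3]), ([292, 208, 22, 13, 183], [304.2, 213.8])]
(array([288.89864865, 201.77027027]), array([282, 195,  15,  14, 148], dtype=int32)) (array([339.25185185, 213.48148148]), array([334, 206,  13,  15, 135], dtype=int32))
```

View pics/fin.png

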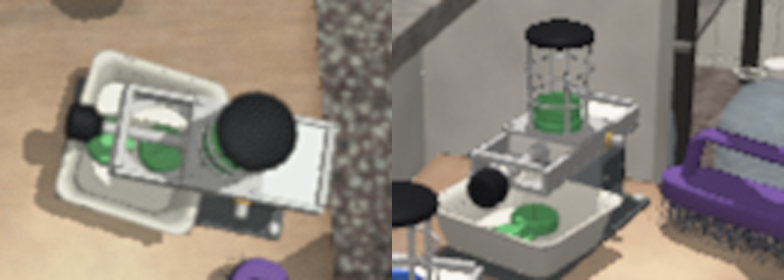

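Both views show two green tablets in the dish (top crop 110,150 and 160,155) and the dish unmoved. The knob is back at its starting pixels in the side view (288.9,201.8), the stack has come down flat, and the arm is clear.

```bash
python3 -c "
from plant import order
print(order.close_job())"
```

```text
the job is handed in; nothing more can be done
None
```

I worked the green slide twice: two green tablets are in the dish, which hasn't moved; the slide is home with the stack settled, I didn't touch the blue dispenser, and the job was handed in after about 11 s of the 48 s (no verdict was shown).

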